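# Work the five-button code lock on the shelf sample

### The arm

A 6-joint arm with a two-finger parallel gripper is mounted at the origin on the work surface. World frame = base frame: x ahead of the robot, y to its left, z up, the work surface at z = 0. Lengths are in mm, angles in rad, forces in N, time in s.
With the tool pointing down it reaches from about 300 to 750 mm from the base axis. Payload 8.5 kg.
Tool frame: the origin (TCP) lies at the very end of the fingers, on their centre line; the grasp point (between the pads) lies 19 mm behind it; z points along the fingers, y is the line along which they close (so a half turn about z gives the same grasp; the last joint's range is limited). The gripper opens to 85 mm and grips with 20 to 120 N. Pads are 22 mm wide; open, the fingers measure 114 mm over their backs; the gripper's body (76 mm by 85 mm) begins 54 mm behind the grasp point. The pads swing forward as they close: fully open they stand 13 mm farther back than shut.
Start: joints at [-1.336, 0.381, 1.297, -0, 1.464, -0.215], TCP at [239.124, -495.278, 191.622] pointing down, gripper open.
Joint ranges: [-3.11, 3.11], [-0.89, 2.33], [0.22, 2.48], [-1.42, 4.56], [0.17, 2.85], [-2.88, 2.88]. Speed limits (rad/s): [2.39, 2.39, 3.14, 3.14, 3.14, 3.14].

### API

Orientations are given as a 3x3 rotation matrix whose columns are the frame's x, y, z axes.
In Python, from cell import * gives the robot as it stands.
- The arm moves only by the tool move_arm, never from a script. Its arguments are lists of equal length, an entry for each row: "jaw": the opening in per cent of the stroke, from 0 (shut) to 100 (fully open); "xyz": the shift along the tool's x, y, z in m, a list of three; "turn": the turn about the tool's z in degrees. A call has 1 to 12 rows; each row shifts and turns the commanded pose from where the row before left it, along the tool's axes as they then stand; what a row does not reach is not made up. A row lasts 1/8 s, in which the tool goes at most 62.5 mm and 10.7 degrees, less where a joint would pass 70% of its speed; a pose out of reach is approached as far as the arm can. A call is refused whole if a number of a shift passes 0.0625 or a number of a turn 10.7, either way. A call with a gripper value outside its range is refused whole. The fingers move at their own pace and stop on an object; "grip_force" is the grip in N (left out, the last holds). Time passes only in rows, so rows that do not move let the fingers close. It gives the time, the measured TCP pose, the force, the opening and the grip force at its end, in the units of the state.
- state(): the state, without advancing time (a new reading comes with each control period).
- camera(name): name is "side" or "top"; returns (picture, depth): 480x640x3 uint8, red, green, blue; 480x640 float32, mm along the optical axis (not along the pixel's ray), 0 where there is no reading.
- camera_model(name): a dict with "mtx" (3x3 intrinsics, pixels), "k1" (the pictures are not rectified: a ray, as slopes to the right and down, at radius r is drawn at 1 + k1 r^2 times it, then the intrinsics apply), "R" (3x3) and "t" (3): a world point X has camera coordinates R X + t. Camera axes: x right, y down, z forward; pixel columns grow to the right and rows downward; lengths in mm; the calibration is good to about 2 mm. A picture is of the moment at which its call begins. camera_model takes no time and is no camera call.
- finish_job(): hands the job in; it is judged then, once.
Trained networks look in the newest picture that a camera, given by its name, has taken for a name from the list of things; names that differ only in an ending like _2 or _b are one class to them, and where a whole thing is asked for, a point or a joint stands for the part that bears it (a point fixed in the world has none). Each returns a list of dicts, best first, with "score" (0 to 1); they miss things now and then, are a little off and sometimes report something else, mostly with a low value. They report only what shows in the picture. A call takes as long as a camera call.
- search_frame(camera, query): "extent" ([left, top, right, bottom] in pixels, round what is visible of it).
The state is a dict: "time": time; "joint_pos": joint angles; "joint_vel": joint speeds; "joint_torque": joint torques, N m; "eef_pos": TCP position; "orientation": TCP orientation; "wrist_force": force on the tool from outside, world axes, zero at the start; "ft_torque": the same for the moment, N m; "gripper_width": finger opening in mm; "grasp_force": force on a finger pad.
Only numpy, scipy, OpenCV 4.12 (cv2) and the standard library are available. Lean on these libraries where they do the work, as an engineer would, in place of code of your own. Each camera call takes 0.05 s, during which the arm holds its last target. There are 200 camera calls.

### The job

Show a customer that the code opens the five-button lock mounted on the oak door sample: counting the buttons from the end farthest from the lever, press the second, then the fourth, then the third, each fully in with the fingertips, and only then push the lever down as far as it goes, its free end swinging away from the buttons, so that the latch bolt draws into the door edge. Finish while still holding the lever there. Press no other button, pick nothing up and leave the other goods on the shelf as they stand.

Things in the scene. Friction and masses are not known exactly. Their poses are not given: they have to be found in the camera images.
- lock: Five-button code lock on a piece of oak door lying face up, fixed to the shelf. Door piece 130 (x) x 300 (y) x 44 mm high, on it a dark plate 70 x 256 mm, face 62 mm above the shelf. Origin: centre of the underside. +z up; +y towards the button end, -y the lever end; +x the closing edge with the latch bolt. Buttons in a row along y at x +5 mm; lever spindle at x +5, y -90 mm.
- button1_top (a point): Top centre of button 1, farthest from the lever (x +5, y +110 mm in the lock's frame). All five buttons are alike: plain steel cylinders 15 mm across, 30 mm apart centre to centre, 8 mm proud of the plate when out (top 70 mm above the shelf), pressed straight down. The point moves with the button.
- button2_top (a point): Top of button 2, the second from the far end (x +5, y +80 mm in the lock's frame).
- button3_top (a point): Top of button 3, the middle one (x +5, y +50 mm in the lock's frame).
- button4_top (a point): Top of button 4, the fourth from the far end (x +5, y +20 mm in the lock's frame).
- button5_top (a point): Top of button 5, the one next to the lever (x +5, y -10 mm in the lock's frame).
- button1 (a joint): Travel of button 1: 0 out, 0.006 m fully in (then its top is 2 mm above the lock plate). Each button moves against about 3 N of friction, meets a firm stop when fully in, and stays in where it is left.
- button2 (a joint): Travel of button 2, as button 1.
- button3 (a joint): Travel of button 3, as button 1.
- button4 (a joint): Travel of button 4, as button 1.
- button5 (a joint): Travel of button 5, as button 1.
- lever_spindle (a point): Point on the lever's turning axis (vertical), at mid height of the lever bar, 104 mm above the shelf; fixed.
- lever_end (a point): Point on the lever bar's centre line 92 mm from the spindle axis (free end at 117 mm), 104 mm above the shelf; moves with the lever. The gold bar is 18 mm wide and 16 mm high (96 to 112 mm above the shelf), free underneath. At rest it points along the lock's -x, square to the row of buttons and out over the door piece's edge.
- lever (a joint): Angle of the lever: 0 at rest, grows as its free end swings towards the lock's -y (away from the buttons; anticlockwise seen from above), firm stop at 0.80 rad. A spring returns it: about 0.2 N m at rest, 0.52 N m at the stop (2 to 6 N at 92 mm).
- latch (a joint): How far the latch bolt is drawn in: 0 out, sticking 13 mm out of the +x edge at y = -90 mm; it follows the lever at 0.0172 m per rad and is 0.0138 m in, flush with the edge, at the lever's stop.
- crystal_knob: Bystander: cut-crystal cabinet knob on a gold foot, 37 mm across, 38 mm tall, standing on the shelf near the lock's buttons on the robot's side. Origin: centre of its underside.
- cabinet_catch: Bystander: black plastic push catch, about 30 x 90 x 14 mm, on the shelf by the latch edge of the door piece. Origin: centre of its underside.
- bar_pull: Bystander: steel bar pull 140 mm long, 36 mm tall, on its two feet beyond the button end of the door piece. Origin: centre of its underside.
- bolt_block: Bystander: silver barrel bolt with its keeper on a dark wood block 170 x 75 mm, 56 mm tall to the top of the bolt's knob. Origin: centre of its underside.
- bolt_knob (a point): Bystander: the little round knob of that barrel bolt, 48 mm above the shelf, which slides with the bolt.
- butt_hinge: Bystander: brass butt hinge lying open, 67 x 76 mm, 9 mm thick. Origin: centre of its underside.
- screwdriver: Bystander: wooden-handled screwdriver, 180 mm long, lying on the shelf.
- screw_dish: Bystander: white dish of screws, 100 mm across, 30 mm tall. Origin: centre of its underside.

How it is judged (in metres and radians):
On the way, in this order (a step that is already met when the one before it is completed fails the run):
1. the second button is fully in (value of joint button2 above 0.0045 m), for 0.1 s.
2. then the fourth button is fully in (value of joint button4 above 0.0045 m), for 0.1 s.
3. then the third button is fully in (value of joint button3 above 0.0045 m), for 0.1 s.
4. then the lever is pushed to its stop (value of joint lever above 0.68 rad), for 0.2 s.
At the end, for the whole second after the job is handed in: The fingers hold the lever at or near its stop (over 0.66 of 0.80 rad) pressing on it with more than 1 N, so the latch bolt is drawn in by more than 10.5 of 13.8 mm; buttons 2, 3 and 4 are in (over 4 of 6 mm) and 1 and 5 are out (under 2.5 mm) (value of joint lever above 0.66 rad and value of joint latch above 0.0105 m and contact force between the fingers and lock above 1 N and value of joint each of button2, button3, button4 above 0.004 m and value of joint each of button1, button5 below 0.0025 m); the arm keeps its last pose, push and grip.
It fails at once if a button that is not in the code is pressed (value of joint any of button1, button5 above 0.0025 m).
It fails at once if the fourth button is pressed before the second (value of joint button4 above 0.0025 m and value of joint button2 below 0.004 m).
It fails at once if the third button is pressed before the fourth (value of joint button3 above 0.0025 m and value of joint button4 below 0.004 m).
It fails at once if the lever is pushed before the code is in (value of joint lever above 0.2 rad and value of joint any of button2, button4, button3 below 0.004 m).
It fails at once if other goods are shifted by more than 20 mm, lifted or knocked over (distance of any of crystal_knob, cabinet_catch, bar_pull, bolt_block, bolt_knob, butt_hinge, screwdriver, screw_dish from where it was at the start of the episode above 0.02 m or angle between any of crystal_knob, bar_pull's own z axis and vertical above 0.5 rad).
It also fails if it takes over 48 s, if anything falls off the work surface, if the arm or the gripper's body presses on something with over 40 N, if the wrist force passes 120 N, or if a joint passes its speed limit or range.

## Working session

There is one attempt and no reset: what is moved stays moved. The work goes in short steps, Python scripts to look and compute and a tool call to move; the robot and the scene stay as the last step left them, time stands still between calls to the robot, and variables do not carry over. Pictures are saved under pics/ and viewed, at most 10 in all, crops included, and the job is handed in when it is done.

Besides the shell and the picture viewer there is one more tool, called as name(argument=value, ...) on one line, values as JSON. move_arm: Moves the arm, as the interface text tells. Its arguments: {"type":"object","properties":{"jaw":{"type":"array"},"xyz":{"type":"array"},"turn":{"type":"array"},"grip_force":{"type":"number"}},"required":["jaw","xyz","turn"]}

```bash
mkdir -p pics
cat > h.py <<'E'
from cell import *
import numpy as np, cv2
def world(cam,u,v,z=None,depth=None):
    m=camera_model(cam);K=np.array(m["mtx"]);R=np.array(m["R"]);t=np.array(m["t"]).ravel()
    p=np.array([[[u,v]]],float);s=cv2.undistortPoints(p,K,np.array([m["k1"],0,0,0,0.]))[0,0]
    d=R.T@np.array([s[0],s[1],1.]);c=-R.T@t
    k=(z-c[2])/d[2] if depth is None else depth
    return c+k*d
E
python3 - <<'E'
from h import *
for c in("top","side"):
    p,d=camera(c);cv2.imwrite(f"pics/{c}0.png",p[:,:,::-1]);np.save(f"{c}_d.npy",d)
    for q in("lock","button1_top","button3_top","lever_end","crystal_knob"):
        print(c,q,[(np.round(r["extent"]).tolist(),round(r["score"],2)) for r in search_frame(c,q)[:5]])
s=state();print(s["time"],s["orientation"],s["gripper_width"])
E
```

```text
top lock [([282.0, 175.0, 412.0, 258.0], 0.72)]
top button1_top [([137.0, 232.0, 165.0, 304.0], 0.66), ([481.0, 178.0, 517.0, 217.0], 0.48)]
top button3_top []
top lever_end [([381.0, 204.0, 395.0, 254.0], 0.85)]
top crystal_knob [([292.0, 248.0, 304.0, 261.0], 0.61), ([464.0, 248.0, 518.0, 308.0], 0.28)]
side lock [([234.0, 208.0, 368.0, 309.0], 0.76), ([320.0, 205.0, 367.0, 235.0], 0.73)]
side button1_top [([232.0, 206.0, 365.0, 309.0], 0.25)]
side button3_top []
side lever_end [([321.0, 204.0, 366.0, 238.0], 0.91)]
side crystal_knob [([299.0, 300.0, 316.0, 321.0], 0.59)]
0.6 [[ 9.00529842e-01  4.34794208e-01  4.16481262e-06]
 [ 4.34794207e-01 -9.00529842e-01  3.12557365e-05]
 [ 1.73403512e-05 -2.63358871e-05 -1.00000000e+00]] 85.48839443348902
```

View pics/top0.png

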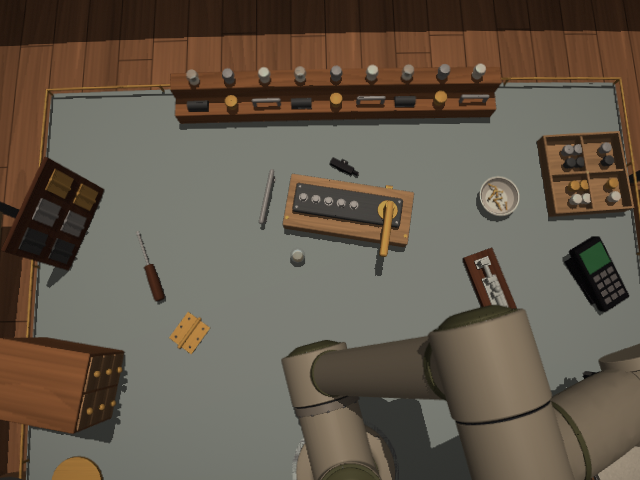

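View pics/side0.png

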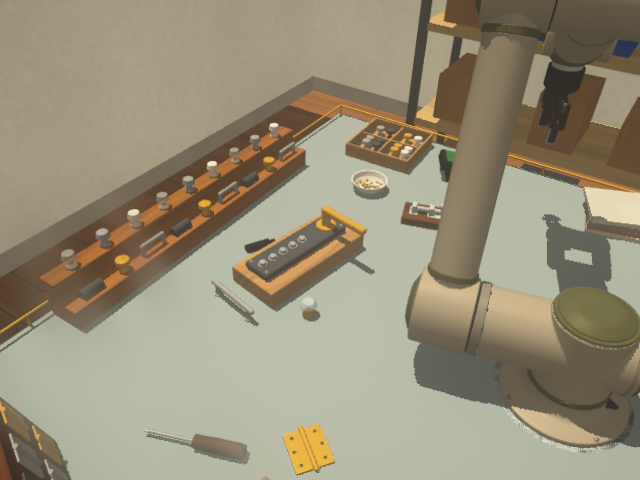

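The top view shows the lock's five buttons from about (303,196) to (354,205), with the lever spindle near (388,210) and its free end near (384,252). The knob is at (297,257). The side view agrees with this. Next I'll measure closely.

Run:
```python
from h import *
p=cv2.imread("pics/top0.png");c=p[165:270,270:425]
g=cv2.cvtColor(p,cv2.COLOR_BGR2GRAY);cv2.imwrite("pics/crop.png",cv2.resize(c,None,fx=5,fy=5,interpolation=cv2.INTER_CUBIC))
# bright blobs within plate
pts=[]
for u,v in [(303,197),(316,199),(329,201),(341,203),(354,205)]:
    w=np.clip(g[v-6:v+7,u-6:u+7].astype(float)-85,0,None);yy,xx=np.mgrid[v-6:v+7,u-6:u+7]
    cu,cv_=(w*xx).sum()/w.sum(),(w*yy).sum()/w.sum();pts.append(world("top",cu,cv_,70)[:2]);print(round(cu,1),round(cv_,1),pts[-1].round(1))
d=np.load("top_d.npy")
for n,u,v,z in[("spindle",388,210,112),("lever end",384,253,112),("knob",297,257,30),("c1",291,175,44),("c2",413,191,44),("c3",409,246,44),("c4",284,232,44),("plate",335,212,62)]:
    print(n,world("top",u,v,z).round(1),world("top",u,v,depth=d[v,u]).round(1))
```

```text
302.9 196.1 [632.   85.5]
315.5 198.0 [626.8  56.1]
328.1 200.2 [620.7  26.9]
340.6 201.8 [616.3  -2.2]
353.6 203.9 [610.5 -32.4]
spindle [ 584.2 -106.1  112. ] [ 583.6 -105.8  114.5]
lever end [486.7 -92.8 112. ] [486.8 -92.8 111.5]
knob [494.1 103.1  30. ] [493.2 102.8  36.1]
c1 [692.4 114.2  44. ] [692.6 114.2  43.5]
c2 [ 646.1 -178.4   44. ] [ 659.1 -187.7   -2.7]
c3 [ 512.4 -161.6   44. ] [ 519.5 -169.5    1.1]
c4 [552.4 132.4  44. ] [5.611e+02 1.353e+02 4.000e-01]
plate [594.   11.2  62. ] [593.6  11.2  63.6]
```

View pics/crop.png

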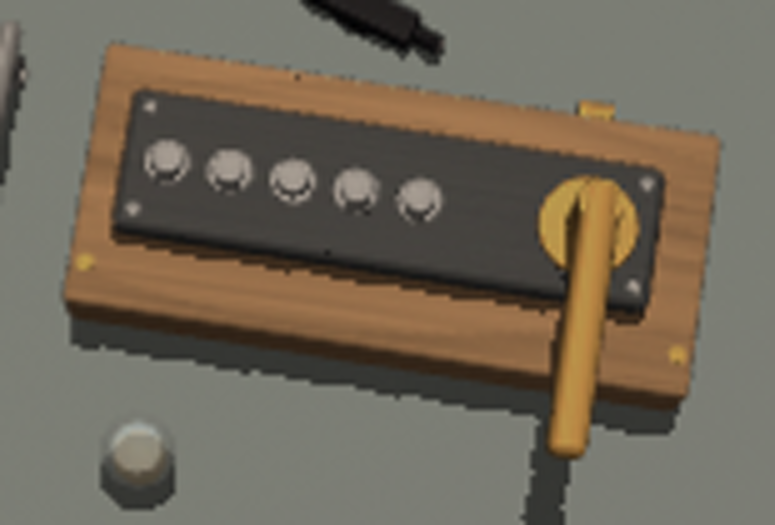

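move_arm(jaw=[0,0,0,0,0,0], xyz=[[0,0,0],[0,0,0],[0,0,0],[0,0,0],[0,0,0],[0,0,0]], turn=[-9,-9,-9,-9,-9,-9])

```text
time: 1.35
eef_pos: [239.1, -495.3, 191.6]
orientation: [[0.172, 0.985, -0.0], [0.985, -0.172, 0.0], [0.0, -0.0, -1.0]]
wrist_force: [0.1, -0.4, 0.5]
gripper_width: -0.1
grasp_force: 0.0
```

move_arm(jaw=[0,0,0,0,0,0,0,0,0,0,0,0], xyz=[[0.051,0.0236,0],[0.051,0.0236,0],[0.051,0.0236,0],[0.051,0.0236,0],[0.051,0.0236,0],[0.051,0.0236,0],[0.051,0.0236,0],[0.051,0.0236,0],[0.051,0.0236,0],[0.051,0.0236,0],[0.051,0.0236,0],[0.051,0.0236,0]], turn=[0,0,0,0,0,0,0,0,0,0,0,0])

```text
time: 2.85
eef_pos: [627.4, 58.4, 191.7]
orientation: [[0.177, 0.984, 0.0], [0.984, -0.177, -0.0], [-0.0, 0.0, -1.0]]
wrist_force: [0.9, -1.0, 0.4]
gripper_width: -0.0
grasp_force: 0.0
```

move_arm(jaw=[0,0], xyz=[[0,0,0],[0,0,0]], turn=[0,0])

```text
time: 3.1
eef_pos: [626.2, 56.5, 191.4]
orientation: [[0.177, 0.984, -0.001], [0.984, -0.177, -0.0], [-0.0, -0.001, -1.0]]
wrist_force: [-1.2, -0.5, -0.2]
gripper_width: 0.0
grasp_force: 0.0
```

move_arm(jaw=[0,0,0,0], xyz=[[0,0,0.05],[0,0,0.045],[0,0,0.017],[0,0,0]], turn=[0,0,0,0])

```text
time: 3.6
eef_pos: [625.6, 55.4, 78.9]
orientation: [[0.179, 0.984, -0.002], [0.984, -0.179, 0.0], [-0.0, -0.002, -1.0]]
wrist_force: [0.4, 0.1, 0.5]
gripper_width: -0.3
grasp_force: 0.0
```

Run:
```python
from h import *
p,d=camera("side");cv2.imwrite("pics/s1.png",cv2.resize(p[180:320,220:390,::-1],None,fx=4,fy=4,interpolation=cv2.INTER_CUBIC))
s=state();m=camera_model("side");print(s["eef_pos"])
def pr(X):
    return (cv2.projectPoints(np.array([X],float),cv2.Rodrigues(np.array(m["R"]))[0],np.array(m["t"],float),np.array(m["mtx"]),np.array([m["k1"],0,0,0,0.]))[0][0,0]-[220,180])*4
print(pr(s["eef_pos"]))
for b in[(632,85.5,70),(626.8,56.1,70),(620.7,26.9,70),(616.3,-2.2,70),(610.5,-32.4,70)]:print(pr(b).round())
```

```text
[626.41064557  55.62015807  80.24558843]
[206.90774887 285.98553896]
[166. 326.]
[206. 301.]
[247. 277.]
[284. 253.]
[323. 229.]
```

View pics/s1.png

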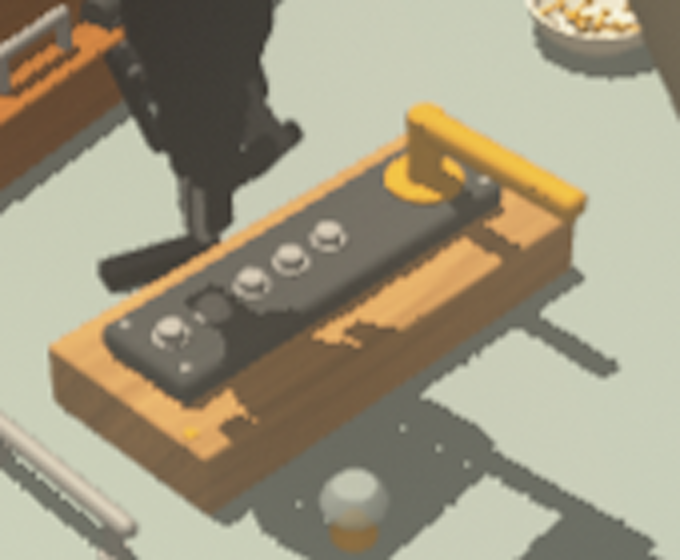

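Run:
```python
from h import *
p,d=camera("side");a=cv2.convertScaleAbs(p[215:275,245:300,::-1],alpha=1.8,beta=20)
cv2.imwrite("pics/s2.png",cv2.resize(a,None,fx=10,fy=10,interpolation=cv2.INTER_NEAREST))
for v in range(226,262,3):
    for u in (270,273):print(u,v,world("side",u,v,depth=d[v,u]).round(0),end=" ")
    print()
```

```text
270 226 [618.  68. 161.] 273 226 [605.  74. 170.] 
270 229 [621.  65. 150.] 273 229 [615.  62. 151.] 
270 232 [621.  65. 142.] 273 232 [615.  63. 143.] 
270 235 [621.  66. 135.] 273 235 [613.  66. 138.] 
270 238 [621.  66. 127.] 273 238 [616.  62. 126.] 
270 241 [707. -40.  11.] 273 241 [700. -43.  12.] 
270 244 [674.   2.  44.] 273 244 [668.  -2.  44.] 
270 247 [654.  27.  61.] 273 247 [648.  24.  62.] 
270 250 [649.  33.  58.] 273 250 [643.  30.  59.] 
270 253 [642.  42.  60.] 273 253 [636.  40.  61.] 
270 256 [627.  61.  71.] 273 256 [625.  53.  66.] 
270 259 [626.  63.  64.] 273 259 [622.  58.  63.]
```

View pics/s2.png

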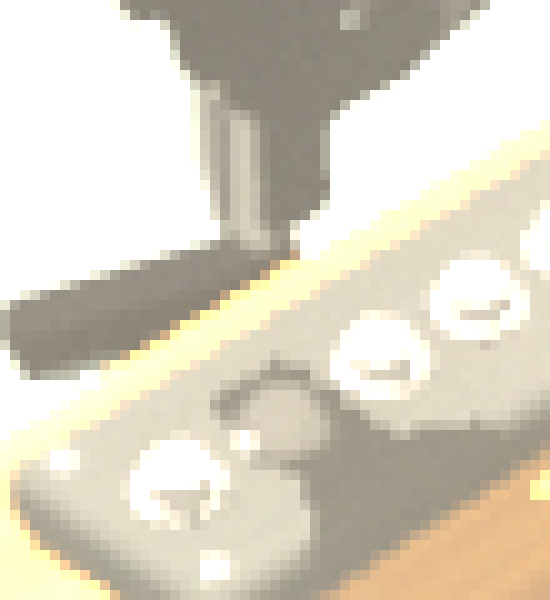

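The side view shows the visible fingertip ending at about (271,240). Depth puts that near z = 123, but the reported TCP height is 80. I'll check whether the picture lags, then go down by feel.

Run:
```python
from h import *
p,d=camera("side")
for u in (266,268,270,272,274,276):
    col=[world("side",u,v,depth=d[v,u]) for v in range(205,262) if d[v,u]>0]
    f=[c for c in col if 560<c[0]<650 and 30<c[1]<90 and c[2]>75];
    print(u,f[-1].round(0) if f else None,len(f))
s=state();print(s["time"],s["eef_pos"],s["joint_pos"],s["gripper_width"],s["wrist_force"])
p,d=camera("top");cv2.imwrite("pics/t1.png",cv2.resize(p[140:270,250:420,::-1],None,fx=4,fy=4))
```

```text
266 [631.  67. 125.] 33
268 [626.  66. 124.] 34
270 [620.  68. 126.] 35
272 [616.  65. 128.] 34
274 [616.  59. 127.] 33
276 [614.  54. 131.] 31
3.75 [627.03791065  56.03138574  81.16517662] [-9.86076854e-02  6.08279448e-01  1.23142134e+00 -3.56215872e-05
  1.29947622e+00  8.07227020e-02] 0.03416065613892006 [-0.121184   -0.13232317 -0.47342331]
```

View pics/t1.png

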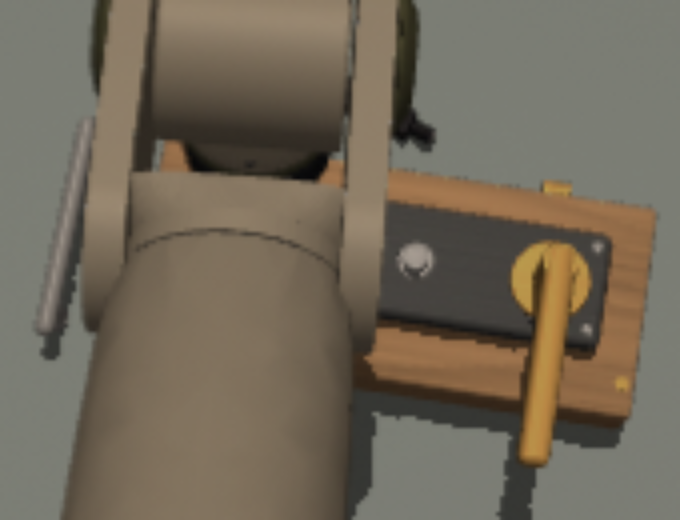

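Run:
```python
from h import *
m=camera_model("side")
def pr(X):return cv2.projectPoints(np.array([X],float),cv2.Rodrigues(np.array(m["R"]))[0],np.array(m["t"],float),np.array(m["mtx"]),np.array([m["k1"],0,0,0,0.]))[0][0,0].round(1)
print(pr([239,-495,191.6]))
d=np.load("side_d.npy")
for u in(548,552,556,560,564):
    f=[(v,world("side",u,v,depth=d[v,u])) for v in range(90,160) if d[v,u]>0]
    f=[(v,c.round(0)) for v,c in f if np.hypot(c[0]-239,c[1]+495)<70 and c[2]>100];print(u,f[-1] if f else None)
```

```text
[539.4 153.8]
548 (144, array([ 220., -451.,  243.]))
552 (144, array([ 212., -452.,  246.]))
556 (138, array([ 208., -452.,  261.]))
560 (129, array([ 204., -436.,  292.]))
564 (124, array([ 200., -440.,  303.]))
```

move_arm(jaw=[0,0,0], xyz=[[0,0,0.004],[0,0,0.004],[0,0,0]], turn=[0,0,0])

```text
time: 4.18
eef_pos: [626.3, 56.7, 71.2]
orientation: [[0.178, 0.984, -0.001], [0.984, -0.178, 0.0], [-0.0, -0.001, -1.0]]
wrist_force: [0.2, -0.7, -0.0]
gripper_width: -0.2
grasp_force: 0.0
```

move_arm(jaw=[0,0,0,0], xyz=[[0,0,0.003],[0,0,0.003],[0,0,0.002],[0,0,0]], turn=[0,0,0,0])

```text
time: 4.68
eef_pos: [626.4, 56.7, 63.4]
orientation: [[0.178, 0.984, -0.0], [0.984, -0.178, 0.0], [-0.0, -0.0, -1.0]]
wrist_force: [0.8, -1.0, -1.0]
gripper_width: 0.4
grasp_force: 0.0
```

There was no contact at reported z = 63, so the picture is right: the real fingertips are about 43 mm higher than reported. I'll keep going down by feel.

move_arm(jaw=[0,0,0,0], xyz=[[0,0,0.01],[0,0,0.01],[0,0,0.004],[0,0,0]], turn=[0,0,0,0])

```text
time: 5.18
eef_pos: [626.3, 56.7, 39.2]
orientation: [[0.178, 0.984, -0.001], [0.984, -0.178, 0.0], [-0.0, -0.001, -1.0]]
wrist_force: [0.2, 0.1, -0.2]
gripper_width: -0.3
grasp_force: 0.0
```

Run:
```python
from h import *
p,d=camera("side");cv2.imwrite("pics/s3.png",cv2.resize(p[200:290,230:340,::-1],None,fx=7,fy=6,interpolation=cv2.INTER_CUBIC))
for u in range(262,284,2):
    col=[(v,world("side",u,v,depth=d[v,u])) for v in range(205,275) if d[v,u]>0]
    f=[(v,c.round(0)) for v,c in col if 560<c[0]<650 and 30<c[1]<90 and c[2]>73];
    print(u,f[-1] if f else None)
```

```text
262 (236, array([643.,  65., 121.]))
264 (261, array([626.,  84.,  73.]))
266 (252, array([635.,  64.,  80.]))
268 (253, array([628.,  66.,  82.]))
270 (255, array([619.,  71.,  84.]))
272 (254, array([621.,  62.,  81.]))
274 (253, array([621.,  55.,  78.]))
276 (251, array([614.,  57.,  88.]))
278 (243, array([596.,  71., 128.]))
280 (241, array([588.,  74., 139.]))
282 (240, array([597.,  57., 126.]))
```

View pics/s3.png

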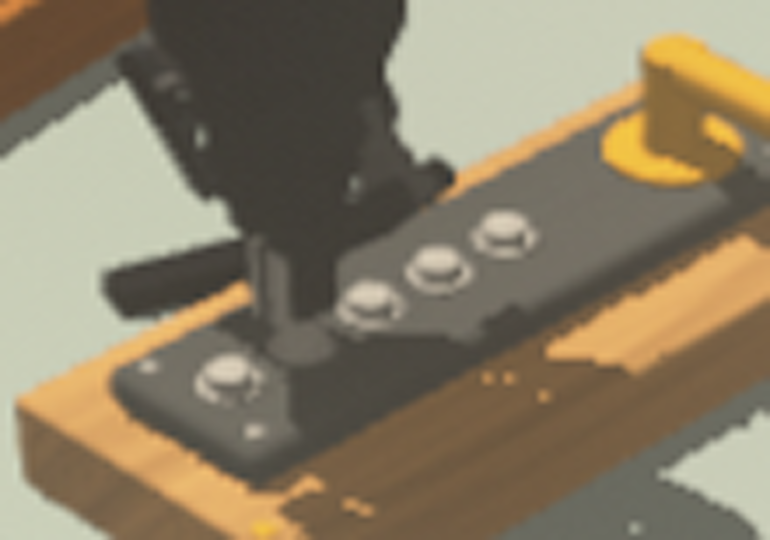

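The fingertips now sit right above button 2, at about (300,325) in the crop, roughly 10 mm clear. Next is the press.

move_arm(jaw=[0,0,0,0,0], xyz=[[0,0,0.004],[0,0,0.004],[0,0,0.003],[0,0,0.002],[0,0,0]], turn=[0,0,0,0,0])

```text
time: 5.85
eef_pos: [626.5, 56.7, 26.5]
orientation: [[0.178, 0.984, -0.0], [0.984, -0.178, 0.0], [0.0, -0.0, -1.0]]
wrist_force: [-0.9, 0.0, 0.1]
gripper_width: 0.1
grasp_force: 0.0
```

move_arm(jaw=[0,0,0], xyz=[[0,0,0.002],[0,0,0.001],[0,0,0]], turn=[0,0,0])

```text
time: 6.22
eef_pos: [626.6, 56.7, 24.3]
orientation: [[0.177, 0.984, 0.001], [0.984, -0.177, -0.0], [-0.0, 0.001, -1.0]]
wrist_force: [-3.6, 0.3, 7.2]
gripper_width: -0.1
grasp_force: 3.5
```

move_arm(jaw=[0,0], xyz=[[0,0,0.002],[0,0,0]], turn=[0,0])

```text
time: 6.48
eef_pos: [626.7, 56.7, 24.1]
orientation: [[0.177, 0.984, 0.002], [0.984, -0.177, -0.0], [-0.0, 0.002, -1.0]]
wrist_force: [-7.1, -0.0, 19.2]
gripper_width: -0.2
grasp_force: 9.7
```

move_arm(jaw=[0,0,0,0], xyz=[[0,0,-0.02],[-0.03,0,-0.02],[-0.03,0,0],[0,0,0]], turn=[0,0,0,0])

```text
time: 6.98
eef_pos: [615.7, -4.0, 61.6]
orientation: [[0.18, 0.984, 0.0], [0.984, -0.18, -0.0], [-0.0, 0.0, -1.0]]
wrist_force: [-0.4, -0.3, 0.1]
gripper_width: -0.4
grasp_force: 0.0
```

Run:
```python
from h import *
p,d=camera("side");cv2.imwrite("pics/s4.png",cv2.resize(p[200:290,230:340,::-1],None,fx=7,fy=6,interpolation=cv2.INTER_CUBIC))
```

```text
(no output)
```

View pics/s4.png

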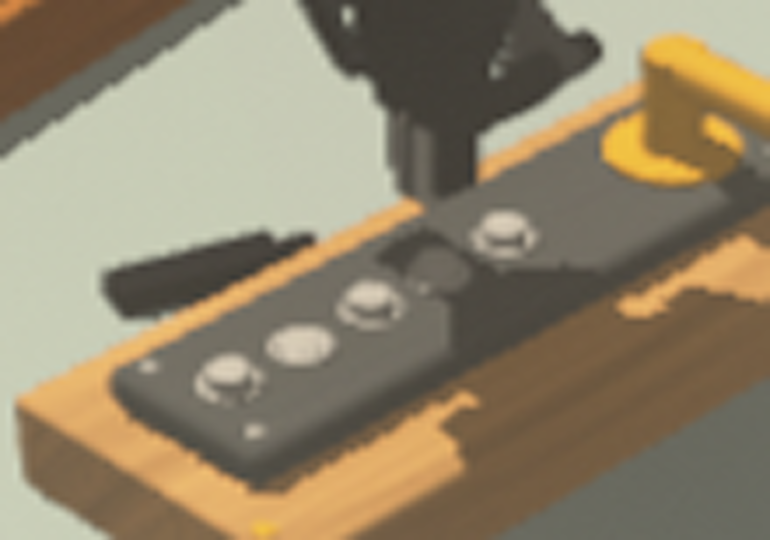

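Button 2 at crop (300,345) is now flush, so fully in. The fingers are above button 4 at (440,268), and I'll press it the same way.

move_arm(jaw=[0,0,0,0,0,0,0], xyz=[[0,0,0.02],[0,0,0.01],[0,0,0.004],[0,0,0.003],[0,0,0.003],[0,0,0],[0,0,0]], turn=[0,0,0,0,0,0,0])

```text
time: 7.9
eef_pos: [616.2, -1.9, 24.1]
orientation: [[0.177, 0.984, 0.002], [0.984, -0.177, -0.0], [0.0, 0.002, -1.0]]
wrist_force: [-7.5, 3.5, 16.7]
gripper_width: -0.3
grasp_force: 8.8
```

move_arm(jaw=[0,0,0,0], xyz=[[0,0,-0.02],[0,0,-0.02],[0.03,0,0],[0,0,0]], turn=[0,0,0,0])

```text
time: 8.4
eef_pos: [621.5, 28.4, 61.9]
orientation: [[0.176, 0.984, 0.001], [0.984, -0.176, -0.0], [0.0, 0.001, -1.0]]
wrist_force: [0.7, 0.1, 0.3]
gripper_width: -0.5
grasp_force: 0.0
```

Same depth and force as button 2, so button 4 is in. Now button 3, then a lift clear of the lever.

move_arm(jaw=[0,0,0,0,0,0,0], xyz=[[0,0,0.02],[0,0,0.01],[0,0,0.004],[0,0,0.003],[0,0,0.003],[0,0,0],[0,0,0]], turn=[0,0,0,0,0,0,0])

```text
time: 9.28
eef_pos: [621.5, 26.8, 24.1]
orientation: [[0.177, 0.984, 0.002], [0.984, -0.177, -0.001], [-0.001, 0.002, -1.0]]
wrist_force: [-8.2, -1.9, 17.4]
gripper_width: -0.0
grasp_force: 8.7
```

move_arm(jaw=[0,0,0,0], xyz=[[0,0,-0.03],[0,0,-0.04],[0,0,0],[0,0,0]], turn=[0,0,0,0])

```text
time: 9.78
eef_pos: [620.9, 27.2, 91.1]
orientation: [[0.178, 0.984, -0.001], [0.984, -0.178, 0.0], [0.0, -0.001, -1.0]]
wrist_force: [-0.7, -0.6, -0.1]
gripper_width: 0.1
grasp_force: 0.0
```

move_arm(jaw=[0,0,0,0,0], xyz=[[-0.045,-0.04,0],[-0.045,-0.04,0],[0,0,0.025],[0,0,0.025],[0,0,0]], turn=[0,0,0,0,0])

```text
time: 10.4
eef_pos: [525.0, -46.8, 39.6]
orientation: [[0.178, 0.984, -0.005], [0.984, -0.178, 0.002], [0.001, -0.005, -1.0]]
wrist_force: [0.6, 0.1, 0.4]
gripper_width: 0.1
grasp_force: 0.0
```

Run:
```python
from h import *
p,d=camera("side");cv2.imwrite("pics/s5.png",cv2.resize(p[190:300,240:390,::-1],None,fx=5,fy=5,interpolation=cv2.INTER_CUBIC))
```

```text
(no output)
```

View pics/s5.png

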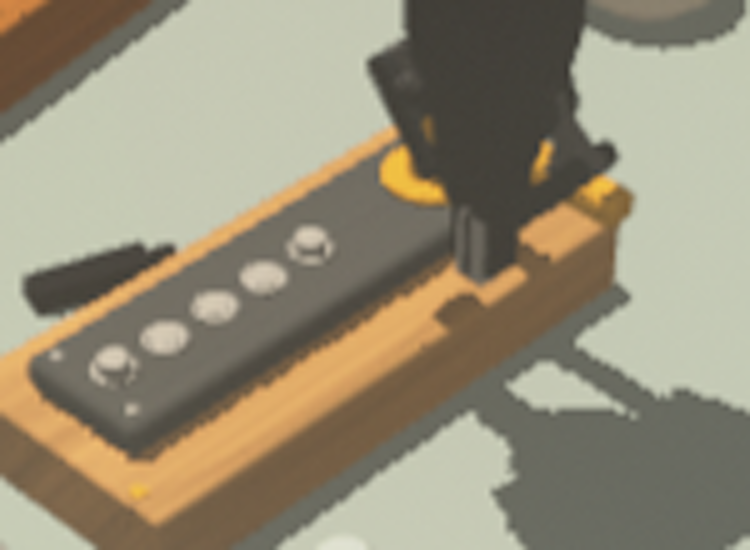

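Buttons 2, 3 and 4 are flush and 1 and 5 stand proud. The fingers hang at about (485,250) on the button side of the lever. Next I'll sweep the lever.

move_arm(jaw=[0,0,0,0], xyz=[[-0.015,0,0],[-0.01,0,0],[-0.005,0,0],[0,0,0]], turn=[0,0,0,0])

```text
time: 10.95
eef_pos: [521.1, -77.2, 41.8]
orientation: [[0.178, 0.984, 0.0], [0.984, -0.178, -0.0], [-0.0, 0.0, -1.0]]
wrist_force: [0.7, -0.2, 0.6]
gripper_width: 0.2
grasp_force: 0.0
```

move_arm(jaw=[0,0,0,0,0], xyz=[[-0.0085,-0.0016,0],[-0.0085,-0.0016,0],[-0.0085,-0.0016,0],[-0.0085,-0.0016,0],[0,0,0]], turn=[-6,-6,-6,-6,0])

```text
time: 11.58
eef_pos: [513.3, -109.7, 41.5]
orientation: [[-0.237, 0.972, -0.002], [0.972, 0.237, 0.001], [0.002, -0.001, -1.0]]
wrist_force: [-4.1, 3.6, 1.9]
gripper_width: -0.2
grasp_force: 2.2
```

move_arm(jaw=[0,0,0,0], xyz=[[-0.0085,-0.0016,0],[-0.0085,-0.0016,0],[-0.0085,-0.0016,0],[0,0,0]], turn=[-6,-6,-6,0])

```text
time: 12.08
eef_pos: [517.0, -135.1, 41.3]
orientation: [[-0.525, 0.851, -0.003], [0.851, 0.525, 0.001], [0.003, -0.002, -1.0]]
wrist_force: [-6.0, 3.2, 2.6]
gripper_width: 0.1
grasp_force: 3.1
```

move_arm(jaw=[0,0,0], xyz=[[-0.006,-0.001,0],[0,0,0],[0,0,0]], turn=[-4,0,0])

```text
time: 12.45
eef_pos: [519.0, -140.3, 41.2]
orientation: [[-0.583, 0.813, -0.004], [0.813, 0.583, 0.002], [0.003, -0.002, -1.0]]
wrist_force: [-7.1, 2.6, 2.3]
gripper_width: 0.3
grasp_force: 3.3
```

move_arm(jaw=[0,0,0], xyz=[[-0.004,0,0],[0,0,0],[0,0,0]], turn=[0,0,0])

```text
time: 12.82
eef_pos: [520.0, -141.9, 41.2]
orientation: [[-0.583, 0.812, -0.007], [0.812, 0.583, 0.004], [0.007, -0.003, -1.0]]
wrist_force: [-11.7, 9.5, 7.1]
gripper_width: 0.0
grasp_force: 7.4
```

move_arm(jaw=[0,0,0], xyz=[[-0.003,0,0],[0,0,0],[0,0,0]], turn=[0,0,0])

```text
time: 13.2
eef_pos: [519.8, -141.8, 41.1]
orientation: [[-0.584, 0.812, -0.011], [0.812, 0.584, 0.009], [0.013, -0.004, -1.0]]
wrist_force: [-18.4, 21.5, 15.1]
gripper_width: 0.0
grasp_force: 13.9
```

It's at a firm stop: no more motion while the force rises. I'll ease the push a little and take a last look.

move_arm(jaw=[0,0,0], xyz=[[0.002,0,0],[0,0,0],[0,0,0]], turn=[0,0,0])

```text
time: 13.58
eef_pos: [519.9, -141.9, 41.1]
orientation: [[-0.583, 0.812, -0.008], [0.812, 0.583, 0.006], [0.009, -0.003, -1.0]]
wrist_force: [-13.6, 12.1, 9.9]
gripper_width: -0.2
grasp_force: 9.5
```

Run:
```python
from h import *
a=camera("side")[0][185:305,225:395,::-1];b=camera("top")[0][160:280,340:430,::-1]
cv2.imwrite("pics/end.png",cv2.resize(np.hstack([a,b]),None,fx=3,fy=3,interpolation=cv2.INTER_CUBIC))
```

```text
(no output)
```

View pics/end.png

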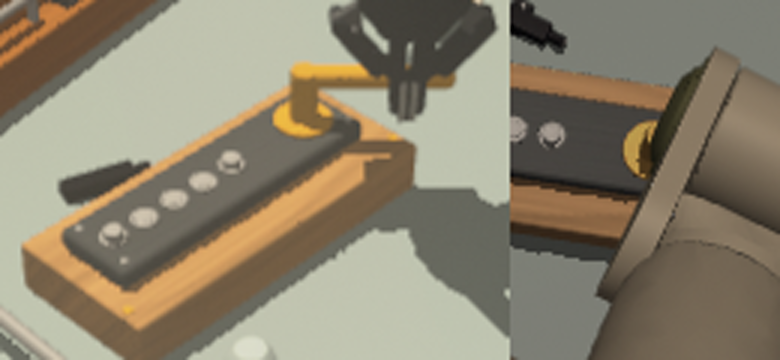

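The picture shows the lever swung over, from about (300,75) to (455,80), with the fingers holding it. Buttons 2 to 4 are in and 1 and 5 are out, so I'm handing in.

```bash
python3 -c "
from cell import *
print(finish_job())"
```

```text
the job is handed in; nothing more can be done
None
```

I pressed buttons 2, 4 and 3 fully in, in that order, then pushed the lever to its stop and handed the job in with the fingers still holding it there; the hand-in returned no verdict, and the arm hid the latch bolt, so I didn't see it draw in.

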